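# Release the ratchet of a pickle press and ease its weight down

### The job

The tub of the pickle press is packed, but the press weight still hangs on its ratchet. Throw the red pawl-release lever over, take the load on the crank until the sprung pawl lets go, then keep hold of the crank and ease the weight down, without letting it run, until it rests fully on the wooden drop lid under its own weight. Do not crank it hard into the lid; let go of the crank when the weight rests, and leave the jar, glass and spice jar undisturbed.

Things in the scene. Friction and masses are not known exactly. Their poses are not given: they have to be found in the camera images.
- press: Bench pickle press, grey-green cast frame with twin steel columns, 260 x 210 x 320 mm, fixed to the table. Origin on the table under the weight's centre; x points from its front (crank side) to the rear column, y to its left, z up. Its crank shaft runs along x at y = -28 mm, z = 220 mm; on it the ratchet wheel (76 mm dia, 16 teeth, x = -57 to -46 mm) and the crank arm (x = -82 to -71 mm). Gear head top at z = 260 mm.
- tub_rim (a point): Centre of the rim of the steel tub under the weight, 157 mm dia, rim 99 mm above the table. In the tub a wooden drop lid (142 mm disc) lies on packed vegetables. The height of its top is not measured and differs from tub to tub: 58 to 92 mm above the table. It gives about 1 mm under the weight.
- lever_tip (a point): Centre of the red knob (18 mm dia, 22 mm long along the press's x) of the pawl-release lever, 60 mm from its pivot (press y = 17, z = 267 mm), at press x = -61 mm: z = 319 mm at first. The lever leans 30 degrees to the press's right (-y); push the knob about 60 mm to the left (+y), over the top, until it leans 30 degrees to the left.
- release_lever (a joint): Release lever: 0 to 0.1 rad at the start (spring holds the pawl in), 1.05 rad thrown, at its stop. 3 to 6 N at the knob moves it; it stays where it is left. Thrown, it springs the pawl outwards, but the load pins the pawl in its tooth until the crank is wound up a little.
- pawl_tip (a point): Tip of the brass pawl at the top of the ratchet wheel. In the press frame it stands at z = 253 mm when in a tooth and springs up to about 279 mm when clear.
- crank_grip (a point): Middle of the crank's black handle: a round grip 24 mm dia, 84 mm long, parallel to the press's x (press x = -170 to -86 mm, this point at -128 mm), at 75 mm crank radius. It revolves freely on its pin, so a hand need not turn with the crank. It can be pinched from above, fingers closing along the press's y.
- crank_axis (a point): Point on the crank's axis of turning, level with crank_grip along the axis (press frame -128, -28, 220 mm). The axis is the press's x.
- crank (a joint): Crank angle, rad; grows as the weight goes down: counter-clockwise seen from the front (handle on the right goes up, then over the top). At 0 the handle points 35 degrees below level to the press's right (-y). 20 mm of weight travel per rad. The weight drives the handle with 6 to 9 N towards lowering. Winding up (smaller values) by 0.1 to 0.2 rad frees the pawl if its lever is thrown; a tooth is 0.39 rad.
- press_weight: Steel disc 112 mm dia, 32 mm high, 2.7 to 3.3 kg, on a toothed rack; slides up and down only. Origin: centre of its underside, 118 mm above the table at the start. At rest on the lid it presses with its own weight, about 29 N, and the load on the crank is gone; each newton that the handle then gets towards lowering presses about 4 N more.
- jar: Clear jar with a green screw cap, 69 mm dia, 84 mm high, standing loose beside the press; origin at the centre of its underside. To be left alone.
- glass: Empty tumbler, 75 mm dia, 100 mm high, standing loose beside the press; origin at the centre of its underside. To be left alone.
- spice_jar: Spice jar with a yellow cap, 43 mm dia, 102 mm high, standing loose beside the press; origin at the centre of its underside. To be left alone.

How it is judged (in metres and radians):
On the way, in this order (a step that is already met when the one before it is completed fails the run):
1. the pawl-release lever has been thrown over while the load still holds the pawl in (value of joint release_lever above 0.8 rad), for 0.1 s.
2. the crank has taken the load and the pawl has sprung clear of the ratchet wheel (z of pawl_tip in the frame of press above 0.266 m), for 0.1 s.
3. the weight has come down onto the drop lid (contact force between press_weight and anything else above 12 N), for 0.1 s.
At the end, for the whole second after the job is handed in: The weight stands still (under 10 mm/s) on the drop lid, pressing with 15 to 50 N, that is its own weight; the release lever is over (beyond 0.7 rad) and the pawl tip clear of the wheel (above 266 mm in the press frame) (contact force between press_weight and anything else between 15 and 50 N and linear speed of press_weight below 0.01 m/s and value of joint release_lever above 0.7 rad and z of pawl_tip in the frame of press above 0.266 m); the robot touches nothing.
It fails at once if the weight runs down (moves faster than 0.09 m/s) (linear speed of press_weight above 0.09 m/s).
It fails at once if the weight is forced onto the lid with more than 60 N (its own weight is about 29 N) (contact force between press_weight and anything else above 60 N).
It fails at once if the jar, glass or spice jar is shoved more than 30 mm or tipped (distance of any of jar, glass, spice_jar from where it was at the start of the episode above 0.03 m or angle between any of jar, glass, spice_jar's own z axis and vertical above 0.5 rad).
It also fails if it takes over 64 s, if anything falls off the work surface, if the arm or the gripper's body presses on something with over 40 N, if the wrist force passes 120 N, or if a joint passes its speed limit or range.

### The arm

A 6-joint arm with a two-finger parallel gripper is mounted at the origin on a cart in front of the work surface, level with it; the furniture and walls round the work are solid. World frame = base frame: x ahead of the robot, y to its left, z up, the work surface at z = 0. Lengths are in mm, angles in rad, forces in N, time in s.
With the tool pointing down it reaches from about 275 to 750 mm from the base axis. Payload 10.2 kg.
Tool frame: the origin (TCP) lies at the very end of the fingers, on their centre line; the grasp point (between the pads) lies 19 mm behind it; x points along the fingers, y is the direction in which the jaws open and shut, and the axes are right-handed (so a half turn about x gives the same grasp; the last joint's range is limited). The gripper opens to 85 mm and grips with 20 to 120 N. Pads are 22 mm wide; open, the fingers measure 114 mm over their backs; the gripper's body (76 mm by 85 mm) begins 54 mm behind the grasp point. The pads swing forward as they close: fully open they stand 13 mm farther back than shut.
Start: joints at [-1.489, 0.313, 1.498, -0, 1.331, -0.223], TCP at [157.541, -500.811, 231.294] pointing down, gripper open.
Joint ranges: [-2.94, 2.94], [-0.97, 2.17], [0.19, 2.56], [-1.23, 4.37], [0.02, 3.11], [-2.88, 2.88]. Speed limits (rad/s): [2.39, 2.39, 3.01, 3.14, 3.14, 3.14].

### API

Orientations are given as a unit quaternion [w, x, y, z].
In Python, from rig import ctrl, viewer, order gives the robot as it stands. The module is installed in compiled form; this text tells all that it offers.
- The arm moves only by the tool carry_out, never from a script. Its argument "deltas" is a list of rows, each a list of 7 numbers: the gripper command: -1 is fully open, 1 is shut, values between are in proportion, then the shift along the tool's x, y, z in mm, then the turn, a rotation vector about the tool's x, y, z in degrees. A call has exactly 5 rows; each row is the pose to reach, as a shift and turn from the pose commanded when the call began, along the tool's axes at that moment; what a row does not reach only later rows make up. A row lasts 1/8 s, in which the tool goes at most 62.5 mm and 10.7 degrees, less where a joint would pass 70% of its speed; a pose out of reach is approached as far as the arm can. A call with a gripper value outside its range is refused whole. The fingers move at their own pace and stop on an object; "newtons" is the grip in N (left out, the last holds). Time passes only in rows, so rows that repeat a pose let the fingers close, or fill a call up. It gives the time, the measured TCP pose, the force and the opening at its end, in the units of the state.
- ctrl.sense(): the state, without advancing time (a new reading comes with each control period).
- viewer.capture(name): name is "scene" or "top"; returns the picture (420x560x3 uint8, red, green, blue); there is no depth.
- viewer.calibration(name): a dict with "fx", "fy", "cx", "cy" (pixels), "k1" (the pictures are not rectified: a ray, as slopes to the right and down, at radius r is drawn at 1 + k1 r^2 times it, then the intrinsics apply), "xyz" and "attitude" of the camera in the world. Camera axes: x right, y down, z forward; pixel columns grow to the right and rows downward; lengths in mm; the calibration is good to about 2 mm. A picture is of the moment at which its call begins. calibration takes no time and is no camera call.
- order.finish_job(): hands the job in, once; it reports no verdict.
The state is a dict: "time_s": time; "joints": joint angles; "dq": joint speeds; "tau": joint torques, N m; "eef_pos": TCP position; "ee_rot": TCP orientation; "force": force on the tool from outside, world axes, zero at the start; "wrist_torque": the same for the moment, N m; "grip_width": opening from 0.0 (shut) to 1.0 (fully open).
Only numpy, scipy, OpenCV 4.12 (cv2) and the standard library are available. Lean on these libraries where they do the work, as an engineer would, in place of code of your own. Each camera call takes 0.05 s, during which the arm holds its last target. There are 200 camera calls.

## Working session

There is one attempt and no reset: what is moved stays moved. The work goes in short steps, Python scripts to look and compute and a tool call to move; the robot and the scene stay as the last step left them, time stands still between calls to the robot, and variables do not carry over. Pictures are saved under pics/ and viewed, about 8 in all and at most 12, crops included, and the job is handed in when it is done.

Besides the shell and the picture viewer there is one more tool, called after "Request:" by a JSON object that holds its "op" and its "data". carry_out: Moves the arm, as the interface text tells. Its arguments: {"type":"object","properties":{"deltas":{"type":"array"},"newtons":{"type":"number"}},"required":["deltas"]}

```bash
mkdir -p pics
python3 - <<'E'
from rig import ctrl, viewer, order
import cv2
for n in("scene","top"):
    im=viewer.capture(n); cv2.imwrite(f"pics/{n}0.png",cv2.resize(im[:,:,::-1],(784,588),interpolation=cv2.INTER_CUBIC)); cv2.imwrite(f"{n}_raw.png",im[:,:,::-1]); print(n,viewer.calibration(n))
print(ctrl.sense())
E
```

```text
scene {'fx': 435.98651807072554, 'fy': 435.98651807072554, 'cx': 281.3463935146374, 'cy': 212.75524225241836, 'k1': 0.025427924636432925, 'xyz': array([1248.10726314, -504.2072179 ,  558.27032787]), 'attitude': array([-0.50219456,  0.7474858 ,  0.3550064 , -0.25106983])}
top {'fx': 411.7800592673796, 'fy': 411.7800592673796, 'cx': 279.26185996106017, 'cy': 212.62462815207593, 'k1': 0.04140900527431183, 'xyz': array([ 531.05159957,    3.91353488, 1147.91539088]), 'attitude': array([ 0.02831545, -0.70245342,  0.71096526, -0.0169064 ])}
{'time_s': 0.1, 'joints': array([-1.48939737e+00,  3.13375211e-01,  1.49833202e+00,  1.02457189e-05,
        1.33105349e+00, -2.23396285e-01]), 'dq': array([-0.00079933, -0.00109454, -0.00081907, -0.00063196,  0.00072185,
        0.00070618]), 'tau': array([ 3.83957435e-03, -4.12890100e+01, -2.60143393e+01, -1.34566380e-04,
        3.02279630e-03,  3.21087967e-06]), 'eef_pos': array([ 157.52476121, -500.56695641,  230.81290862]), 'ee_rot': array([ 0.10693219,  0.69894419,  0.10775556, -0.69887858]), 'force': array([ 0.12295602, -0.20700047, -0.20147931]), 'wrist_torque': array([0.0309125 , 0.0231163 , 0.00954405]), 'grip_width': 0.9973987970495385}
```

View pics/scene0.png

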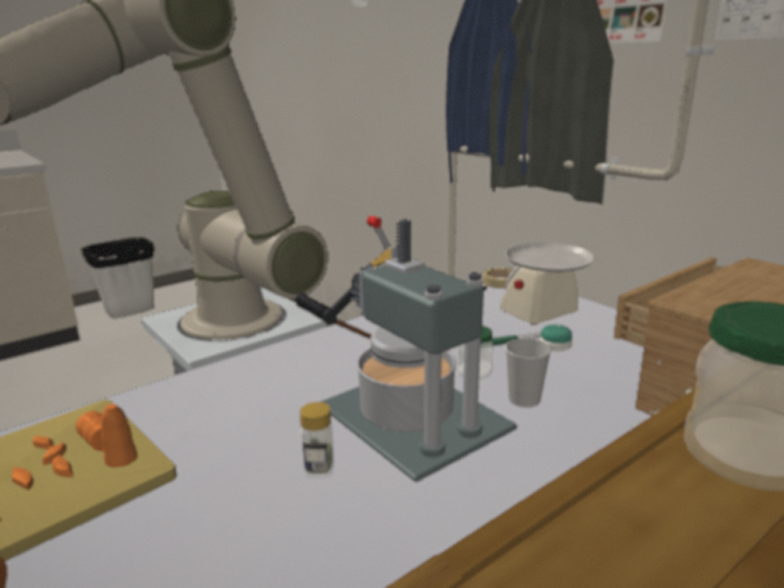

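View pics/top0.png

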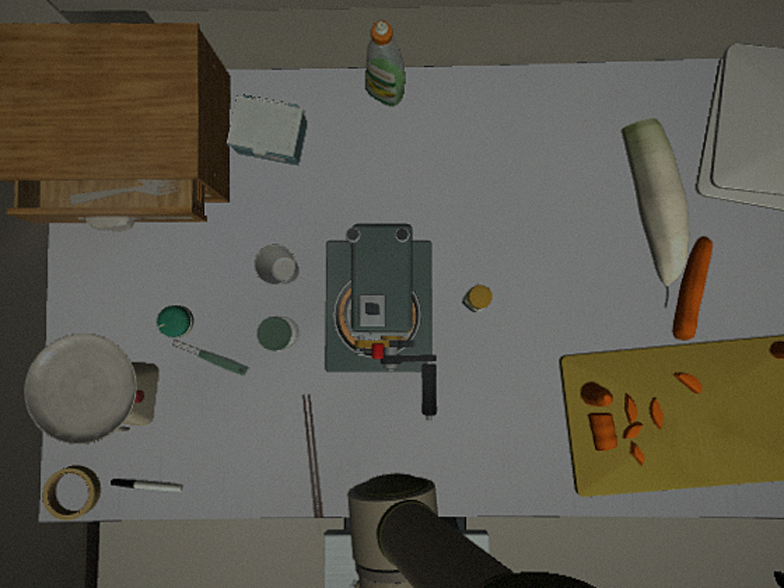

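The top view shows the press nearly square to the world, with the knob at about (378,351), the grip at (429,388) and plate corners at (326,241), (432,241) and (326,371). In the scene view the knob is at (374,222) and the grip at (318,308). I'll enlarge both.

Run:
```python
import cv2
a=cv2.imread("top_raw.png")[155:305,225:325]; cv2.imwrite("pics/topc.png",cv2.resize(a,None,fx=4,fy=4,interpolation=cv2.INTER_CUBIC))
a=cv2.imread("scene_raw.png")[145:265,205:355]; cv2.imwrite("pics/scenec.png",cv2.resize(a,None,fx=5,fy=5,interpolation=cv2.INTER_CUBIC))
```

```text
(no output)
```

View pics/topc.png

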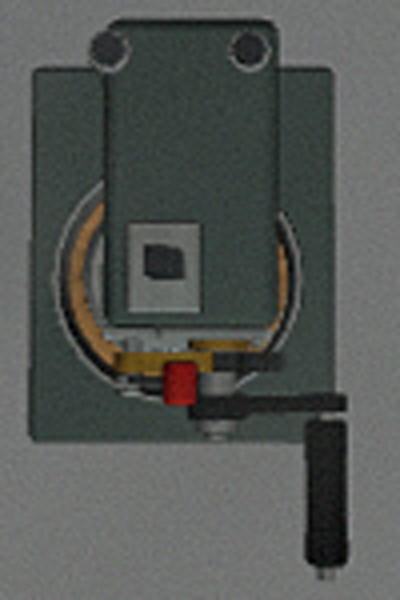

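View pics/scenec.png

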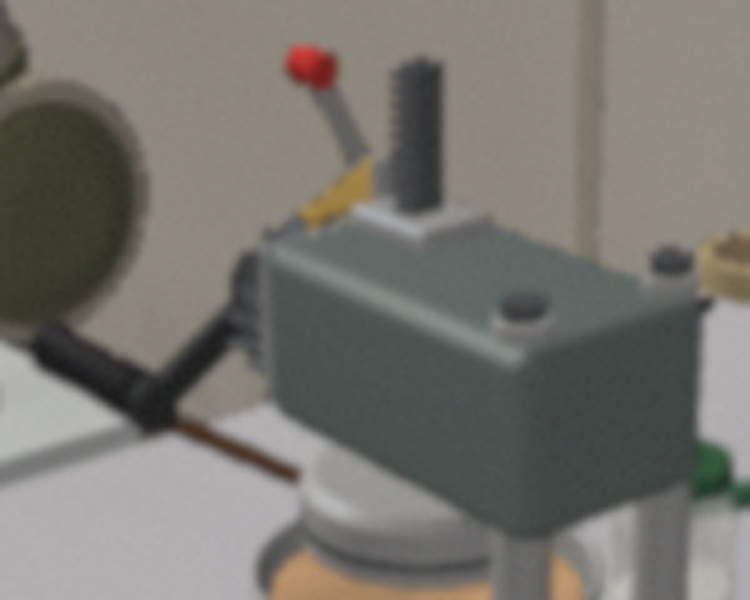

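```bash
cat > h.py <<'E'
import numpy as np
from scipy.spatial.transform import Rotation as R
from scipy.optimize import least_squares
import pickle
def proj(c,P):
    q=c["attitude"]; r=R.from_quat([q[1],q[2],q[3],q[0]])
    p=r.inv().apply(np.atleast_2d(P)-c["xyz"]); s=p[:,:2]/p[:,2:]
    s=s*(1+c["k1"]*(s**2).sum(1,keepdims=True)); return s*[c["fx"],c["fy"]]+[c["cx"],c["cy"]]
def w(pose,P): # press->world
    return R.from_euler('z',pose[2]).apply(np.atleast_2d(P))+[pose[0],pose[1],0]
E
python3 - <<'E'
from h import *
from rig import viewer
T=viewer.calibration("top");S=viewer.calibration("scene")
t=lambda *a:np.array(a)/4+[225,155]
s=lambda *a:np.array(a)/5+[205,145]
L=np.radians(30)
knob=[-61,17-30,319]; 
def g(x,th=0): a=np.radians(-35)-0; return [x,-28-75*np.cos(a),220+75*np.sin(a)]
def res(v):
    p=v[:3];px=v[3]
    r=[proj(T,w(p,[knob,g(-128)]))-[t(181,384),t(327,493)],
     proj(S,w(p,[knob,g(-128)]))-[s(312,67),s(92,367)],
     proj(T,w(p,[[px+260,105,10],[px+260,-105,10],[px,105,10],[px,-105,10]]))-[t(32,68),t(334,68),t(30,440),t(334,440)],
     proj(T,w(p,[[0,0,99]]))-[t(178,280)] ]
    r[-1]=r[-1]*[1,0]
    return np.vstack(r).ravel()
for y0 in (0,):
    o=least_squares(res,[520,0,y0,-100],x_scale=[100,100,1,100]);print(o.x,o.cost);print(o.fun.reshape(-1,2).round(1))
p=o.x
for n,P in dict(knob=knob,grip=g(-128),axis=[-128,-28,220]).items(): print(n,w(p,P))
# objects
print("rim",proj(T,w(p,[[0,-78,99],[0,78,99],[-78,0,99]]))*4-[900,620])
E
```

```text
[ 5.68971438e+02  4.70681450e+01 -1.52847507e-02 -1.09895760e+02] 4.452362172013136
[[ 0.5 -0.2]
 [-1.2 -0.2]
 [-1.7  0.8]
 [ 0.   1.4]
 [-0.1 -0.5]
 [-0.2 -0.4]
 [-0.6  0.3]
 [-0.1  0.6]
 [-0.5 -0. ]]
knob [[507.77986906  35.00199704 319.        ]]
grip [[439.61942942 -40.40143936 176.98176727]]
axis [[440.55843297  21.0277876  220.        ]]
rim [[298.31905472 277.40793412]
 [ 53.59787928 276.64387555]
 [175.15804355 400.03162112]]
```

```bash
cat >> h.py <<'E'
def plan(target,Rt=None):
    from rig import ctrl
    s=ctrl.sense(); q=s["ee_rot"]; r=R.from_quat([q[1],q[2],q[3],q[0]])
    if Rt is None: Rt=r
    print("t",s["time_s"],"pos",s["eef_pos"].round(1),"F",s["force"].round(1),"grip",round(s["grip_width"],3)); print("axes\n",r.as_matrix().round(3))
    print("shift",r.inv().apply(np.array(target)-s["eef_pos"]).round(1),"turn",np.degrees((r.inv()*Rt).as_rotvec()).round(1))
E
python3 - <<'E'
from h import *
for sg in (1,-1):
    x=np.array([0,0,-1.]);y=sg*np.array([np.sin(.0153),np.cos(.0153),0]);M=np.c_[x,y,np.cross(x,y)]
    print(sg); plan([508,-8,400],R.from_matrix(M))
E
```

```text
1
t 0.1 pos [ 157.5 -500.6  230.8] F [ 0.1 -0.2 -0.2] grip 0.997
axes
 [[-0.     0.3   -0.954]
 [ 0.001 -0.954 -0.3  ]
 [-1.    -0.001 -0.   ]]
shift [-168.6 -364.9 -482.2] turn [-1.617e+02 -1.000e-01 -0.000e+00]
-1
t 0.1 pos [ 157.5 -500.6  230.8] F [ 0.1 -0.2 -0.2] grip 0.997
axes
 [[-0.     0.3   -0.954]
 [ 0.001 -0.954 -0.3  ]
 [-1.    -0.001 -0.   ]]
shift [-168.6 -364.9 -482.2] turn [18.3 -0.   0.1]
```

Request:
{"op": "carry_out", "data": {"deltas": [[1,-60,0,0,0,0,0],[1,-90,-35,-45,4,0,0],[1,-120,-70,-90,9,0,0],[1,-150,-105,-135,14,0,0],[1,-168,-140,-180,18.3,0,0]], "newtons": 40}}

```text
time_s: 0.72
eef_pos: [286.3, -314.0, 399.3]
ee_rot: [-0.006, 0.707, -0.007, -0.707]
force: [0.6, -0.8, 0.4]
grip_width: 0.002
```

Run:
```python
from h import *
plan([508,-10,400])
```

```text
t 0.725 pos [ 286.3 -314.   399.3] F [ 0.6 -0.8  0.4] grip 0.002
axes
 [[ 0.    -0.018 -1.   ]
 [-0.001 -1.     0.018]
 [-1.     0.001 -0.   ]]
shift [  -0.7 -308.  -216.2] turn [0. 0. 0.]
```

Request:
{"op": "carry_out", "data": {"deltas": [[1,0,-45,-32,0,0,0],[1,0,-90,-64,0,0,0],[1,0,-135,-96,0,0,0],[1,0,-180,-128,0,0,0],[1,0,-225,-160,0,0,0]]}}

```text
time_s: 1.35
eef_pos: [449.7, -91.2, 398.2]
ee_rot: [0.005, -0.707, 0.005, 0.707]
force: [-0.0, -1.8, -0.4]
grip_width: 0.001
```

Request:
{"op": "carry_out", "data": {"deltas": [[1,0,-42,-28,0,0,0],[1,0,-83,-56,0,0,0],[1,45,-83,-56,0,0,0],[1,92,-83,-56,0,0,0],[1,92,-83,-56,0,0,0]]}}

```text
time_s: 1.98
eef_pos: [505.0, -10.4, 303.9]
ee_rot: [0.006, -0.705, 0.005, 0.709]
force: [0.4, 0.0, 1.3]
grip_width: -0.003
```

Run:
```python
from h import *
from rig import viewer
import cv2
plan([508,-8,308])
a=viewer.capture("scene")[120:240,215:365,::-1]; cv2.imwrite("pics/s1.png",cv2.resize(a,None,fx=4,fy=4,interpolation=cv2.INTER_CUBIC))
```

```text
t 1.975 pos [505.  -10.4 303.9] F [0.4 0.  1.3] grip -0.003
axes
 [[-0.006 -0.014 -1.   ]
 [ 0.002 -1.     0.014]
 [-1.    -0.002  0.006]]
shift [-4.1 -2.4 -3. ] turn [0. 0. 0.]
```

View pics/s1.png

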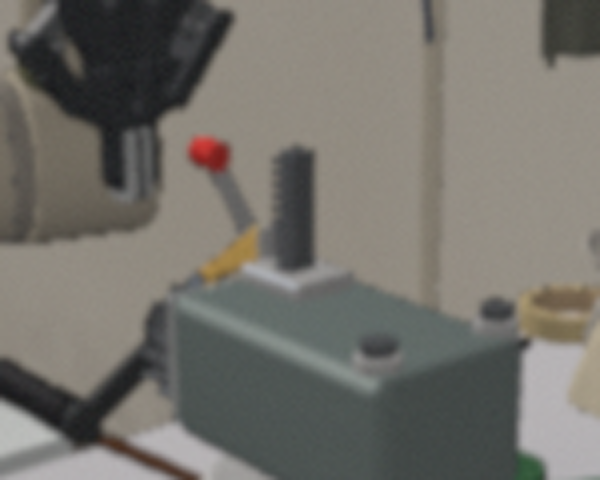

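Request:
{"op": "carry_out", "data": {"deltas": [[1,-2,-15,-3,0,0,0],[1,-3,-30,-3,0,0,0],[1,-3,-45,-3,0,0,0],[1,-3,-60,-3,0,0,0],[1,-3,-72,-3,0,0,0]]}}

```text
time_s: 2.65
eef_pos: [510.5, 62.1, 310.2]
ee_rot: [-0.005, 0.708, -0.005, -0.706]
force: [2.1, -5.6, -0.7]
grip_width: -0.002
```

Request:
{"op": "carry_out", "data": {"deltas": [[1,0,-3,0,0,0,0],[1,0,-6,0,0,0,0],[1,0,-9,0,0,0,0],[1,0,-11,0,0,0,0],[1,0,-11,0,0,0,0]]}}

```text
time_s: 3.28
eef_pos: [510.0, 71.7, 308.4]
ee_rot: [0.005, -0.706, 0.006, 0.708]
force: [1.2, -5.7, -3.5]
grip_width: -0.003
```

Run:
```python
from h import *
from rig import viewer
import cv2
plan([508,72,308])
a=viewer.capture("scene")[120:240,215:365,::-1]; cv2.imwrite("pics/s2.png",cv2.resize(a,None,fx=4,fy=4,interpolation=cv2.INTER_CUBIC))
```

```text
t 3.275 pos [510.   71.7 308.4] F [ 1.2 -5.7 -3.5] grip -0.003
axes
 [[-0.003 -0.015 -1.   ]
 [-0.001 -1.     0.015]
 [-1.     0.001  0.003]]
shift [ 0.4 -0.2  2. ] turn [0. 0. 0.]
```

View pics/s2.png

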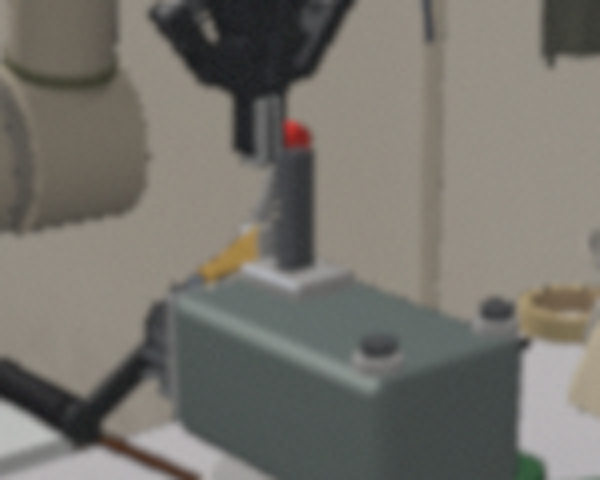

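Request:
{"op": "carry_out", "data": {"deltas": [[1,0,-3,0,0,0,0],[1,0,-6,0,0,0,0],[1,0,-8,0,0,0,0],[1,0,-10,0,0,0,0],[1,0,-10,0,0,0,0]]}}

```text
time_s: 3.95
eef_pos: [510.1, 75.9, 308.4]
ee_rot: [0.002, -0.706, 0.012, 0.708]
force: [-3.3, -36.9, -3.0]
grip_width: 0.001
```

Run:
```python
from h import *
from rig import viewer
S=viewer.calibration("scene")
p=[569,47.07,-.0153]
for d in (-30,0,15,20,25,30): 
    a=np.radians(d); print(d,(proj(S,w(p,[-61,17+60*np.sin(a),267+60*np.cos(a)]))-[215,120])*4)
```

```text
-30 [[202.71590855 156.95443195]]
0 [[246.87355954 133.23903316]]
15 [[269.43416999 132.28636492]]
20 [[276.61970426 133.60790502]]
25 [[283.54534347 135.7229912 ]]
30 [[290.16014822 138.60677435]]
```

Request:
{"op": "carry_out", "data": {"deltas": [[1,0,18,0,0,0,0],[1,-40,25,0,0,0,0],[-1,-40,65,27,0,0,0],[-1,-30,105,60,0,0,0],[-1,0,124,82,0,0,0]]}}

```text
time_s: 4.58
eef_pos: [425.8, -41.6, 309.6]
ee_rot: [-0.006, 0.708, -0.005, -0.706]
force: [0.9, -0.0, -0.4]
grip_width: 0.64
```

Run:
```python
from h import *
x=np.array([0,0,-1.]);y=-np.array([np.sin(.0153),np.cos(.0153),0]);M=np.c_[x,y,np.cross(x,y)]
plan([428,-42,158],R.from_matrix(M))
```

```text
t 4.575 pos [425.8 -41.6 309.6] F [ 0.9 -0.  -0.4] grip 0.64
axes
 [[ 0.002 -0.016 -1.   ]
 [ 0.    -1.     0.016]
 [-1.    -0.001 -0.002]]
shift [151.6   0.5  -1.9] turn [-0.  -0.1  0. ]
```

Request:
{"op": "carry_out", "data": {"deltas": [[-1,20,0,-2,0,0,0],[-1,50,0,-2,0,0,0],[-1,80,0,-2,0,0,0],[-1,105,0,-2,0,0,0],[-1,105,0,-2,0,0,0]]}}

```text
time_s: 5.2
eef_pos: [427.8, -40.0, 203.2]
ee_rot: [0.006, -0.706, 0.004, 0.708]
force: [-0.6, -0.1, 0.3]
grip_width: 1.0
```

Run:
```python
from h import *
from rig import viewer
import cv2
plan([428,-42,158])
a=viewer.capture("scene")[150:270,185:335,::-1]; cv2.imwrite("pics/s3.png",cv2.resize(a,None,fx=5,fy=5,interpolation=cv2.INTER_CUBIC))
```

```text
t 5.2 pos [427.8 -40.  203.2] F [-0.6 -0.1  0.3] grip 1.0
axes
 [[-0.003 -0.015 -1.   ]
 [ 0.002 -1.     0.015]
 [-1.    -0.002  0.003]]
shift [45.2  2.1 -0.3] turn [0. 0. 0.]
```

View pics/s3.png

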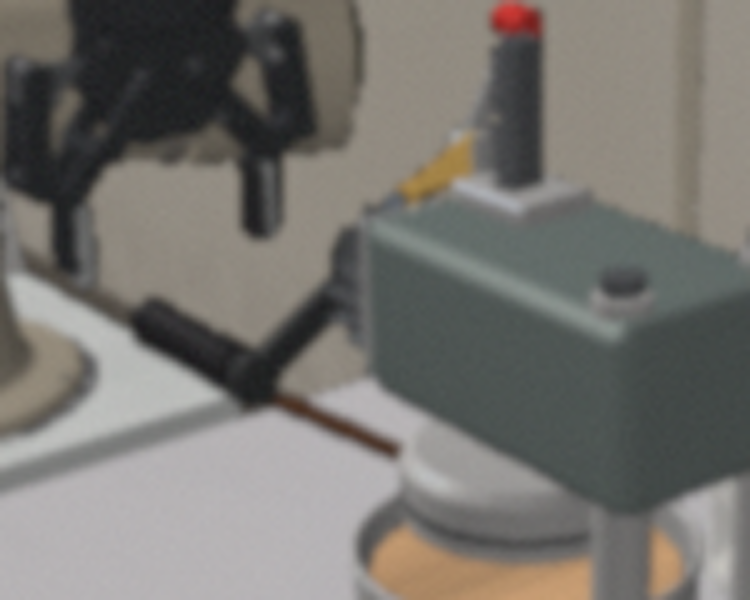

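Request:
{"op": "carry_out", "data": {"deltas": [[-1,20,2,0,0,0,0],[-1,45,2,0,0,0,0],[-1,45,2,0,0,0,0],[0.2,45,2,0,0,0,0],[0.3,45,2,0,0,0,0]], "newtons": 70}}

```text
time_s: 5.88
eef_pos: [429.2, -42.8, 160.5]
ee_rot: [-0.005, 0.708, -0.005, -0.706]
force: [-0.2, 0.0, -0.6]
grip_width: 0.605
```

Request:
{"op": "carry_out", "data": {"deltas": [[1,0,0,0,0,0,0],[1,0,0,0,0,0,0],[1,0,0,0,0,0,0],[1,0,0,0,0,0,0],[1,0,0,0,0,0,0]]}}

```text
time_s: 6.5
eef_pos: [428.8, -41.7, 159.6]
ee_rot: [-0.006, 0.707, -0.005, -0.707]
force: [1.3, 5.6, 0.8]
grip_width: 0.257
```

Run:
```python
from h import *
plan([428,-42,158])
```

```text
t 6.5 pos [428.8 -41.7 159.6] F [1.3 5.6 0.8] grip 0.257
axes
 [[ 0.001 -0.015 -1.   ]
 [ 0.002 -1.     0.015]
 [-1.    -0.002 -0.001]]
shift [1.6 0.3 0.8] turn [0. 0. 0.]
```

Request:
{"op": "carry_out", "data": {"deltas": [[1,4.2,-3.2,0,0,0,0],[1,8.1,-6.6,0,0,0,0],[1,10.9,-9.3,0,0,0,0],[1,12.7,-11.3,0,0,0,0],[1,12.7,-11.3,0,0,0,0]]}}

```text
time_s: 7.12
eef_pos: [428.9, -31.7, 147.3]
ee_rot: [-0.005, 0.707, -0.006, -0.707]
force: [-4.2, -2.7, 7.3]
grip_width: 0.254
```

Run:
```python
from h import *
from rig import viewer
import cv2
plan([428,-42,158])
a=viewer.capture("scene")[150:270,185:335,::-1]; cv2.imwrite("pics/s4.png",cv2.resize(a,None,fx=5,fy=5,interpolation=cv2.INTER_CUBIC))
```

```text
t 7.125 pos [428.9 -31.7 147.3] F [-4.2 -2.7  7.3] grip 0.254
axes
 [[ 0.001 -0.015 -1.   ]
 [-0.001 -1.     0.015]
 [-1.     0.001 -0.001]]
shift [-10.7  10.3   0.8] turn [0. 0. 0.]
```

View pics/s4.png

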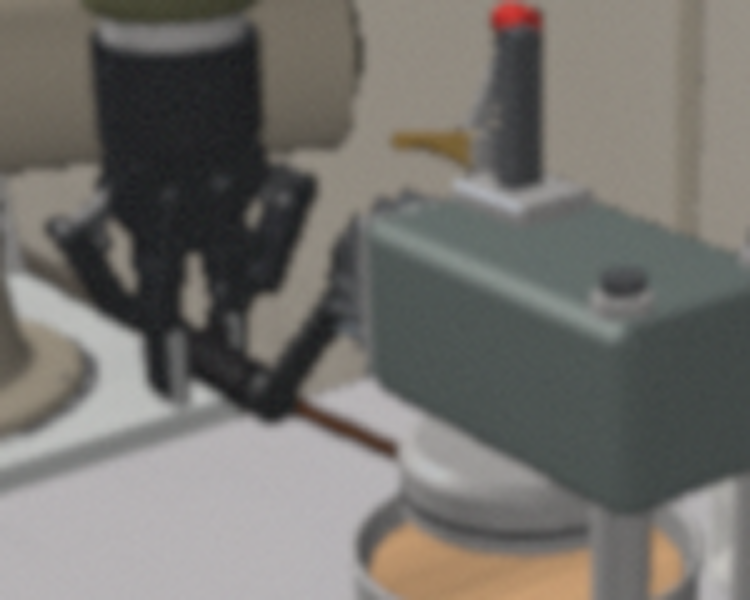

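The pawl has sprung clear: the brass tip now stands level at (400,140), where it was at (400,190). The handle carries about 7 N. Next I'll work out the lowering arcs.

```bash
cat > arc.py <<'E'
import numpy as np,sys
a,b=map(float,sys.argv[1:3])
A=np.radians(a)
for t in np.linspace(a,b,int(sys.argv[3])+1)[1:]:
    T=np.radians(t); print(round(t,1),[1,round(-75*(np.sin(T)-np.sin(A)),1),round(75*(np.cos(T)-np.cos(A)),1),0,0,0,0])
E
python3 arc.py -48 -21 5;python3 arc.py -21 6 5; python3 arc.py 6 34 5
```

```text
-42.6 [1, np.float64(-5.0), np.float64(5.0), 0, 0, 0, 0]
-37.2 [1, np.float64(-10.4), np.float64(9.6), 0, 0, 0, 0]
-31.8 [1, np.float64(-16.2), np.float64(13.6), 0, 0, 0, 0]
-26.4 [1, np.float64(-22.4), np.float64(17.0), 0, 0, 0, 0]
-21.0 [1, np.float64(-28.9), np.float64(19.8), 0, 0, 0, 0]
-15.6 [1, np.float64(-6.7), np.float64(2.2), 0, 0, 0, 0]
-10.2 [1, np.float64(-13.6), np.float64(3.8), 0, 0, 0, 0]
-4.8 [1, np.float64(-20.6), np.float64(4.7), 0, 0, 0, 0]
0.6 [1, np.float64(-27.7), np.float64(5.0), 0, 0, 0, 0]
6.0 [1, np.float64(-34.7), np.float64(4.6), 0, 0, 0, 0]
11.6 [1, np.float64(-7.2), np.float64(-1.1), 0, 0, 0, 0]
17.2 [1, np.float64(-14.3), np.float64(-2.9), 0, 0, 0, 0]
22.8 [1, np.float64(-21.2), np.float64(-5.4), 0, 0, 0, 0]
28.4 [1, np.float64(-27.8), np.float64(-8.6), 0, 0, 0, 0]
34.0 [1, np.float64(-34.1), np.float64(-12.4), 0, 0, 0, 0]
```

Request:
{"op": "carry_out", "data": {"deltas": [[1,-5,5,0,0,0,0],[1,-10.4,9.6,0,0,0,0],[1,-16.2,13.6,0,0,0,0],[1,-22.4,17,0,0,0,0],[1,-28.9,19.8,0,0,0,0]]}}

```text
time_s: 7.8
eef_pos: [428.8, -49.9, 176.7]
ee_rot: [-0.006, 0.708, -0.004, -0.707]
force: [-0.7, 12.4, 10.3]
grip_width: 0.258
```

```bash
python3 -c "
from h import *
plan([428,-49,174])"
```

```text
t 7.8 pos [428.8 -49.9 176.7] F [-0.7 12.4 10.3] grip 0.258
axes
 [[ 0.001 -0.015 -1.   ]
 [ 0.003 -1.     0.015]
 [-1.    -0.003 -0.001]]
shift [ 2.7 -0.9  0.8] turn [0. 0. 0.]
```

Request:
{"op": "carry_out", "data": {"deltas": [[1,-6.7,1,0,0,0,0],[1,-13.6,2,0,0,0,0],[1,-20.6,2.5,0,0,0,0],[1,-27.7,2.7,0,0,0,0],[1,-34.7,2.3,0,0,0,0]]}}

```text
time_s: 8.43
eef_pos: [428.7, -52.3, 211.0]
ee_rot: [-0.006, 0.707, -0.004, -0.707]
force: [1.0, 10.7, 4.6]
grip_width: 0.26
```

Request:
{"op": "carry_out", "data": {"deltas": [[1,-7.2,-1.1,0,0,0,0],[1,-14.3,-2.9,0,0,0,0],[1,-21.2,-5.4,0,0,0,0],[1,-27.8,-8.6,0,0,0,0],[1,-31,-10.4,0,0,0,0]]}}

```text
time_s: 9.05
eef_pos: [428.8, -40.8, 241.3]
ee_rot: [-0.007, 0.707, -0.003, -0.707]
force: [3.2, 14.0, -0.6]
grip_width: 0.259
```

```bash
cat >> h.py <<'E'
def cr():
    from rig import ctrl
    s=ctrl.sense(); p=s["eef_pos"]; f=s["force"]; r=21-p[1]; z=p[2]+19-220; th=np.arctan2(z,r); t=np.array([-np.sin(th),np.cos(th)]); n=np.array([np.cos(th),np.sin(th)])
    F=np.array([-f[1],f[2]]); print("t",s["time_s"],"p",p.round(1),"rad %.1f th %.1f"%(np.hypot(r,z),np.degrees(th)),"Ft %.1f Fr %.1f Fx %.1f"%(F@t,F@n,f[0]),"grip %.3f"%s["grip_width"])
E
python3 -c "
from h import *
cr()"; for a in 31 36 41 46 51; do python3 arc.py $a $((a+5)) 2; done
```

```text
t 9.05 p [428.8 -40.8 241.3] rad 73.8 th 33.2 Ft 7.1 Fr -12.0 Fx 3.2 grip 0.259
33.5 [1, np.float64(-2.8), np.float64(-1.7), 0, 0, 0, 0]
36.0 [1, np.float64(-5.5), np.float64(-3.6), 0, 0, 0, 0]
38.5 [1, np.float64(-2.6), np.float64(-2.0), 0, 0, 0, 0]
41.0 [1, np.float64(-5.1), np.float64(-4.1), 0, 0, 0, 0]
43.5 [1, np.float64(-2.4), np.float64(-2.2), 0, 0, 0, 0]
46.0 [1, np.float64(-4.7), np.float64(-4.5), 0, 0, 0, 0]
48.5 [1, np.float64(-2.2), np.float64(-2.4), 0, 0, 0, 0]
51.0 [1, np.float64(-4.3), np.float64(-4.9), 0, 0, 0, 0]
53.5 [1, np.float64(-2.0), np.float64(-2.6), 0, 0, 0, 0]
56.0 [1, np.float64(-3.9), np.float64(-5.3), 0, 0, 0, 0]
```

Request:
{"op": "carry_out", "data": {"deltas": [[1,-1,-1.5,0,0,0,0],[1,-2,-3,0,0,0,0],[1,-3.3,-4.4,0,0,0,0],[1,-4.4,-5.3,0,0,0,0],[1,-4.4,-5.3,0,0,0,0]]}}

```text
time_s: 9.68
eef_pos: [428.8, -36.8, 246.2]
ee_rot: [-0.006, 0.707, -0.004, -0.707]
force: [-0.2, 5.5, 6.3]
grip_width: 0.26
```

Run:
```python
from h import *
from rig import viewer
import cv2
cr()
a=viewer.capture("scene")[210:310,230:350,::-1]; cv2.imwrite("pics/s5.png",cv2.resize(a,None,fx=6,fy=6,interpolation=cv2.INTER_CUBIC))
S=viewer.calibration("scene");p=[569,47.07,-.0153]
an=np.radians(np.arange(0,360,30))
def ring(r,z): return ((proj(S,w(p,np.c_[r*np.cos(an),r*np.sin(an),z+0*an]))-[230,210])*6).round().astype(int).tolist()
print("rim",ring(78.5,99))
for z in (58,70,80,92): print("lid",z,ring(71,z))
print("wt", ring(56,94))
```

```text
t 9.675 p [428.8 -36.8 246.2] rad 73.4 th 38.0 Ft 8.4 Fr -0.5 Fx -0.2 grip 0.260
rim [[494, 372], [556, 327], [561, 275], [512, 232], [427, 206], [327, 202], [233, 220], [167, 258], [147, 308], [185, 357], [274, 390], [389, 396]]
lid 58 [[480, 464], [535, 421], [540, 372], [497, 330], [421, 305], [331, 301], [247, 319], [188, 355], [171, 403], [205, 449], [285, 481], [387, 486]]
lid 70 [[480, 435], [536, 393], [540, 345], [497, 303], [421, 278], [331, 274], [246, 292], [187, 328], [170, 375], [204, 421], [284, 452], [387, 457]]
lid 80 [[480, 410], [536, 369], [541, 321], [498, 281], [421, 256], [330, 252], [245, 270], [186, 305], [169, 352], [203, 397], [283, 427], [386, 432]]
lid 92 [[480, 381], [536, 340], [541, 293], [498, 253], [421, 229], [330, 226], [244, 243], [185, 278], [168, 323], [202, 368], [282, 397], [386, 403]]
wt [[453, 360], [497, 328], [502, 292], [469, 260], [408, 241], [335, 238], [267, 251], [220, 279], [208, 315], [236, 350], [299, 373], [379, 377]]
```

View pics/s5.png

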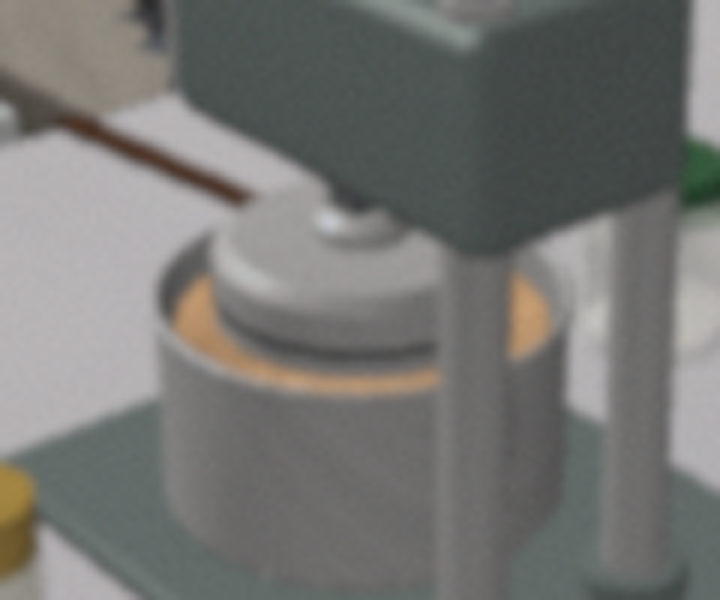

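Request:
{"op": "carry_out", "data": {"deltas": [[1,-1.3,-1,0,0,0,0],[1,-2.6,-2,0,0,0,0],[1,-3.8,-3,0,0,0,0],[1,-5.1,-4.1,0,0,0,0],[1,-5.1,-4.1,0,0,0,0]]}}

```text
time_s: 10.35
eef_pos: [428.9, -32.5, 251.2]
ee_rot: [-0.006, 0.707, -0.004, -0.707]
force: [0.8, 7.0, 4.5]
grip_width: 0.258
```

```bash
python3 -c "
from h import *
cr()"
```

```text
t 10.35 p [428.9 -32.5 251.2] rad 73.4 th 43.2 Ft 8.0 Fr -2.0 Fx 0.8 grip 0.258
```

Request:
{"op": "carry_out", "data": {"deltas": [[1,-1.2,-1.2,0,0,0,0],[1,-2.4,-2.4,0,0,0,0],[1,-3.6,-3.6,0,0,0,0],[1,-4.6,-4.7,0,0,0,0],[1,-4.6,-4.7,0,0,0,0]]}}

```text
time_s: 10.98
eef_pos: [428.9, -27.8, 255.8]
ee_rot: [-0.006, 0.707, -0.004, -0.707]
force: [-0.5, 7.2, 3.7]
grip_width: 0.259
```

Request:
{"op": "carry_out", "data": {"deltas": [[1,-1,-1.3,0,0,0,0],[1,-2.1,-2.5,0,0,0,0],[1,-3.2,-3.8,0,0,0,0],[1,-4.2,-5,0,0,0,0],[1,-4.2,-5,0,0,0,0]]}}

```text
time_s: 11.6
eef_pos: [428.9, -23.6, 259.4]
ee_rot: [0.005, -0.707, 0.005, 0.707]
force: [2.2, 4.8, -1.4]
grip_width: 0.262
```

Tangential load has dropped from 7.8 to about 3 N, so the weight is meeting the lid. Finer steps from here.

Request:
{"op": "carry_out", "data": {"deltas": [[1,-0.2,-0.5,0,0,0,0],[1,-0.4,-1,0,0,0,0],[1,-0.6,-1.5,0,0,0,0],[1,-0.7,-2,0,0,0,0],[1,-0.7,-2,0,0,0,0]]}}

```text
time_s: 12.22
eef_pos: [428.9, -22.2, 260.3]
ee_rot: [0.005, -0.707, 0.005, 0.707]
force: [1.2, -0.5, -2.3]
grip_width: 0.258
```

```bash
python3 -c "
from h import *
cr()"
```

```text
t 12.225 p [428.9 -22.2 260.3] rad 73.4 th 53.9 Ft -1.7 Fr -1.6 Fx 1.2 grip 0.258
```

Request:
{"op": "carry_out", "data": {"deltas": [[1,0.3,0.4,0,0,0,0],[1,0.6,0.8,0,0,0,0],[0.4,0.6,0.8,0,0,0,0],[0,0.6,0.8,0,0,0,0],[-1,0.6,0.8,0,0,0,0]]}}

```text
time_s: 12.85
eef_pos: [428.9, -22.7, 259.8]
ee_rot: [-0.005, 0.707, -0.005, -0.707]
force: [0.0, -0.1, -0.4]
grip_width: 0.699
```

Request:
{"op": "carry_out", "data": {"deltas": [[-1,0,0,0,0,0,0],[-1,0,0,0,0,0,0],[-1,-20,0,0,0,0,0],[-1,-60,0,0,0,0,0],[-1,-100,0,0,0,0,0]]}}

```text
time_s: 13.48
eef_pos: [428.8, -22.6, 360.8]
ee_rot: [0.005, -0.707, 0.005, 0.707]
force: [0.3, -0.5, 0.1]
grip_width: 1.0
```

Request:
{"op": "carry_out", "data": {"deltas": [[-1,0,30,40,0,0,0],[-1,0,60,80,0,0,0],[-1,0,60,80,0,0,0],[-1,0,60,80,0,0,0],[-1,0,60,80,0,0,0]]}}

```text
time_s: 14.1
eef_pos: [348.6, -81.1, 359.5]
ee_rot: [0.005, -0.707, 0.005, 0.707]
force: [-0.2, -0.5, 0.2]
grip_width: 1.0
```

Run:
```python
from h import *
from rig import viewer
import cv2
cr()
a=viewer.capture("scene")[140:320,200:360,::-1]; cv2.imwrite("pics/s6.png",cv2.resize(a,None,fx=3.3,fy=3.3,interpolation=cv2.INTER_CUBIC))
```

```text
t 14.1 p [348.6 -81.1 359.5] rad 188.6 th 57.2 Ft -0.3 Fr 0.4 Fx -0.2 grip 1.000
```

View pics/s6.png

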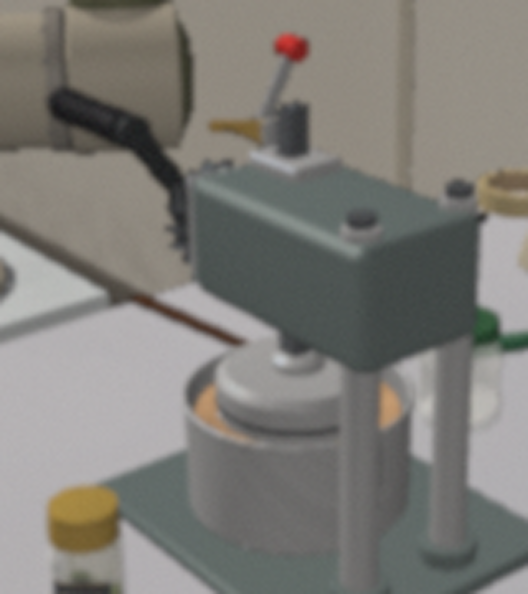

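The weight sits in the tub with no gap at the lid, at about (290,400). The lever leans left with its knob at (291,47), the pawl is level and clear at (235,127), and the handle is free at (95,115). I'll check the handle against where I released it, then hand in.

Run:
```python
from h import *
from rig import viewer,order
import cv2
a=viewer.capture("scene").astype(int); b=viewer.capture("scene").astype(int)
print("still", abs(cv2.blur((a-b).astype('float32'),(5,5)))[140:320,200:360].max())
S=viewer.calibration("scene");p=[569,47.07,-.0153]
for d in (48,54,60,70):
    t=np.radians(d); print(d,((proj(S,w(p,[[-170,-28-75*np.cos(t),220+75*np.sin(t)],[-86,-28-75*np.cos(t),220+75*np.sin(t)]]))-[200,140])*3.3).round().tolist())
order.finish_job()
```

```text
still 1.12
48 [[51.0, 110.0], [115.0, 138.0]]
54 [[58.0, 102.0], [123.0, 129.0]]
60 [[66.0, 94.0], [131.0, 121.0]]
70 [[80.0, 83.0], [146.0, 109.0]]
the job is handed in; nothing more can be done
```

The press weight now rests on the drop lid under its own weight, and I handed the job in at about 14 s of the 64 s allowed. No verdict was reported.

- **Lever:** I pushed the red lever over to its stop, with a peak of about 37 N at the fingers.
- **Pawl:** I gripped the crank handle and wound it up about 0.2 rad. The picture then showed the pawl sprung clear.
- **Lowering:** I eased the weight down about 31 mm, with a steady load of 7–8 N on the handle. That load fell to about 3 N, then to −1.7 N, as the weight met the lid. At that last reading I was pressing slightly, an estimated 36 N on the lid against the 60 N limit. I backed the handle off about 1 mm before letting go.

**Last checks:**
- The weight sits on the lid with no visible gap.
- The lever leans left and the pawl is clear.
- Two pictures taken 0.05 s apart showed no movement.
- The handle is where I let go of it, at about 54°.
- The force on the tool is near zero, with the arm clear of the press.

Nothing disagreed, with two limits:
- The lid force was worked out from the handle load, not measured.
- The last picture shows the jar and spice jar standing upright. I did not measure whether they had moved, and the glass was outside that crop, but the arm never came near any of the three.

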